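# Lock the proof press's pressure disc on its pin

## Robot

A 7-joint arm with a two-finger parallel gripper is mounted at the origin on the work surface. World frame = base frame: x ahead of the robot, y to its left, z up, the work surface at z = 0. Lengths are in mm, angles in rad, forces in N, time in s.
With the tool pointing down it reaches from about 400 to 850 mm from the base axis. Payload 10.4 kg.
Tool frame: the origin (TCP) lies midway between the tips of the shut fingers; the grasp point (between the pads) lies 19 mm behind it; z points along the fingers, y is the line along which they close (so a half turn about z gives the same grasp; the last joint's range is limited). The gripper opens to 87 mm and grips with 3 to 60 N. Pads are 19 mm wide; open, the fingers measure 117 mm over their backs; the gripper's body (75 mm by 190 mm) begins 51 mm behind the grasp point.
Start: joints at [-0.023, 0.332, -0.065, 1.46, 0.022, 1.35, -0.088], TCP at [625.024, 0.019, 196.576] pointing down, gripper open.
Joint ranges: [-2.6, 2.6], [-0.5, 2.12], [-1.47, 1.34], [0.16, 2.42], [-1.27, 4.41], [0.06, 2.06], [-2.6, 2.6]. Speed limits (rad/s): [2.22, 2.22, 2.79, 2.79, 3.14, 3.14, 3.14].

## Interface

Orientations are given as a unit quaternion [w, x, y, z].
In Python, from station import * gives the robot as it stands.
- The arm moves only by the tool send_rows, never from a script. Its argument "motion" is a list of rows, each a list of 7 numbers: the shift along the world's x, y, z in units of 0.5 m (1.0 is 0.5 m), then the turn, a rotation vector about the world's x, y, z in units of 45 degrees (1.0 is 45 degrees), then the gripper's target within -1 to 1 (shut at 1, half-way at 0, fully open at -1). In form: [[x, y, z, wx, wy, wz, claw], ...]. A call has 1 to 12 rows; each row is the pose to reach, as a shift and turn from the pose commanded when the call began; what a row does not reach only later rows make up. A row lasts 1/10 s, in which the tool goes at most 50 mm and 8.59 degrees, less where a joint would pass 70% of its speed; a pose out of reach is approached as far as the arm can. A call with a number of a shift or a turn outside -1 to 1 is refused whole. A call with a gripper value outside its range is refused whole. The fingers move at their own pace and stop on an object; "squeeze" is the grip in N (left out, the last holds). Time passes only in rows, so rows that repeat a pose let the fingers close. It gives the time, the measured TCP pose, the force, the opening and the grip force at its end, in the units of the state.
- observe(): the state, without advancing time (a new reading comes with each control period).
- read_camera(name): name is "scene" or "side" or "wrist"; returns (picture, depth): 384x512x3 uint8, red, green, blue; 384x512 float32, mm along the optical axis (not along the pixel's ray), 0 where there is no reading.
- calibration(name): a dict with "intrinsics" (3x3 intrinsics, pixels), "extrinsics" (4x4, takes a point from world to camera coordinates); the wrist camera has in their place "T_tool_cam" (4x4, takes a point from camera to tool coordinates, whose origin is the TCP and whose axes are the flange's). Camera axes: x right, y down, z forward; pixel columns grow to the right and rows downward; lengths in mm; the calibration is good to about 2 mm. A picture is of the moment at which its call begins: read the wrist's pose just before it. calibration takes no time and is no camera call.
- close_job(): hands the job in; it is judged then, once.
The state is a dict: "time_s": time; "q": joint angles; "qd": joint speeds; "tau": joint torques, N m; "eef_pos": TCP position; "ee_rot": TCP orientation; "ft_force": force on the tool from outside, world axes, zero at the start; "moment": the same for the moment, N m; "grip_width": finger opening in mm; "gripper_force": force on a finger pad.
Only numpy, scipy, OpenCV 4.12 (cv2) and the standard library are available. Lean on these libraries where they do the work, as an engineer would, in place of code of your own. Each camera call takes 0.05 s, during which the arm holds its last target. There are 200 camera calls.

## Task

The notched steel disc on the press's pressure unit has to be locked. With a fingertip, push its stud round until the notch in the disc's rim stands over the locating pin, then press the disc straight down until it is fully home on the pin, and let go. Only push, gently: do not grip, lift or force the disc, and leave the two ink bottles and the brayer where they are.

Things in the scene. Friction and masses are not known exactly. Their poses are not given: they have to be found in the camera images.
- unit: pressure unit of the press, fixed to the bench: grey-green cast block 180 x 180 mm on a 190 x 190 mm foot plate, its top 42 mm above the bench, with a dark round plate 158 mm across on top, under the disc, and a vertical spindle at the centre that carries the disc. Origin: on the bench, under the spindle axis; z up; the locating pin stands on its +x side, 72 mm from the axis.
- pin_top (a point): top of the fixed locating pin: an upright steel pin of 16 mm diameter with a round (half-ball) top, 72 mm from the spindle axis, its top 59 mm above the bench; while the disc is up its top lies 1 mm under the disc, and seen from above about 5 mm of it shows outside the disc's rim (it stands on a small dark pad, 24 x 30 mm, near the middle of one edge of the block).
- disc: the steel disc: 150 mm diameter, 8 mm thick, lying level on the spindle, with one notch in its rim (22 mm wide, 23 mm deep, open to the outside), a black round hub and a black finger stud. Origin: on the axis, at the disc's underside: 60 mm above the bench at the start, 50 mm when fully home. z up; its x axis points from the axis to the middle of the notch. It only turns about and slides along the spindle.
- notch (a point): the middle of the notch, 72 mm from the axis, level with the disc's upper face (68 mm above the bench at the start). Straight above pin_top when the disc is aligned; the notch is 6 mm wider than the pin.
- stud (a point): top centre of the finger stud, an upright black stud 18 mm diameter, 14 mm tall above the disc's upper face, 45 mm from the axis, directly opposite the notch.
- hub (a point): top centre of the hub, a black cylinder on the axis of the disc, 40 mm diameter, 16 mm tall above the disc's upper face (top 84 mm above the bench at the start, 74 mm when home). A good place to press.
- turn (a joint): angle of the disc about the spindle (rad), counter-clockwise from above positive, no end stops: notch exactly over the pin at 0 and at 2 pi; starts anywhere from 0.7 to 5.58. Turns with about 0.06 N m of friction and stays where it is left.
- lift (a joint): height of the disc along the spindle relative to its start (m): 0 at the start, -0.010 fully home, positive if lifted. Stiff sliding fit: about 6 N pushes it down, it stays where it is left; off the notch the pin stops it at about -0.001.
- bottle_a: green ink bottle standing on its white cap, 52 mm diameter, 145 mm tall, loose; origin at its foot. Leave alone.
- bottle_b: blue ink bottle standing on its white cap, 52 mm diameter, 145 mm tall, loose; origin at its foot. Leave alone.
- brayer: hand ink roller lying on the bench, about 200 mm long, 111 mm wide at its 44 mm roller, wooden handle to its -x; origin on the bench near its middle. Leave alone.

How it is judged (in metres and radians):
At the end, for the whole second after the job is handed in: The disc is fully home: within 1.5 mm of its lowest position (lift below -8.5 mm), the notch round the pin (notch middle within 6 mm of the pin seen from above), the disc at rest (value of joint lift below -0.0085 m and horizontal distance between notch and pin_top below 0.006 m and angular speed of disc below 0.05 rad/s); the robot touches nothing.
It fails at once if the disc is lifted more than 5 mm on its spindle (value of joint lift above 0.005 m).
It fails at once if the disc is gripped or forced (more than 38 N of finger force on it) (contact force between the fingers and disc above 38 N).
It fails at once if a bottle or the brayer is moved more than 15 mm (distance of any of bottle_a, bottle_b, brayer from where it was at the start of the episode above 0.015 m).
It fails at once if a bottle is tipped (angle between any of bottle_a, bottle_b's own z axis and vertical above 0.35 rad).
It also fails if it takes over 51 s, if anything falls off the work surface, if the arm or the gripper's body presses on something with over 40 N, if the wrist force passes 120 N, or if a joint passes its speed limit or range.

## Working session

There is one attempt and no reset: what is moved stays moved. The work goes in short steps, Python scripts to look and compute and a tool call to move; the robot and the scene stay as the last step left them, time stands still between calls to the robot, and variables do not carry over. Pictures are saved under pics/ and viewed, at most 10 in all, crops included, and the job is handed in when it is done.

Besides the shell and the picture viewer there is one more tool, called after "Request:" as name(argument=value, ...), one argument or row to a line, values as JSON. send_rows: Moves the arm, as the interface text tells. Shifts and turns lie within -1 to 1; 1 stands for 0.5 m of shift or 45 degrees of turn. Its arguments: {"type":"object","properties":{"motion":{"type":"array"},"squeeze":{"type":"number"}},"required":["motion"]}

```bash
mkdir -p pics
python3 - <<'E'
from station import *
import cv2,numpy as np
s=observe();print(s['time_s'],s['eef_pos'],s['ee_rot'],s['grip_width'])
for n in("scene","wrist"):
    p,d=read_camera(n);np.savez(f"pics/{n}0.npz",p=p,d=d)
    cv2.imwrite(f"pics/{n}0.png",cv2.resize(p[:,:,::-1],(768,576),interpolation=cv2.INTER_CUBIC))
    print({k:np.round(v,3).tolist() for k,v in calibration(n).items()})
E
```

```text
0.0 [ 6.24557928e+02 -2.26600698e-02  1.95747332e+02] [-4.88719651e-04  7.07102498e-01  7.07110677e-01 -5.56217781e-04] 87.24911715235298
{'intrinsics': [[425.573, 0.0, 255.815], [0.0, 425.573, 197.297], [0.0, 0.0, 1.0]], 'extrinsics': [[0.483, 0.875, -0.016, -332.637], [0.516, -0.299, -0.802, -229.802], [-0.707, 0.379, -0.597, 1543.372], [0.0, 0.0, 0.0, 1.0]]}
{'intrinsics': [[345.983, 0.0, 261.605], [0.0, 345.983, 191.35], [0.0, 0.0, 1.0]], 'T_tool_cam': [[-0.001, -0.965, -0.261, 70.99], [1.0, -0.001, 0.001, -1.108], [-0.001, -0.261, 0.965, -188.071], [0.0, 0.0, 0.0, 1.0]]}
```

View pics/scene0.png

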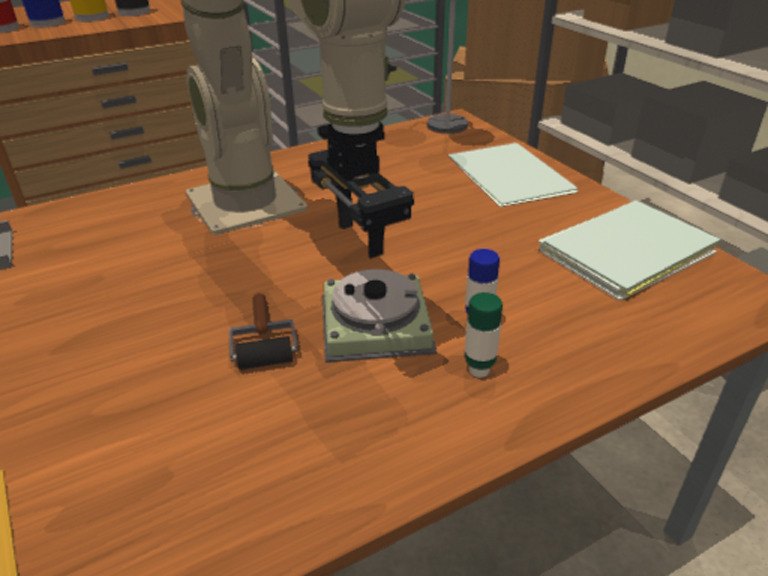

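View pics/wrist0.png

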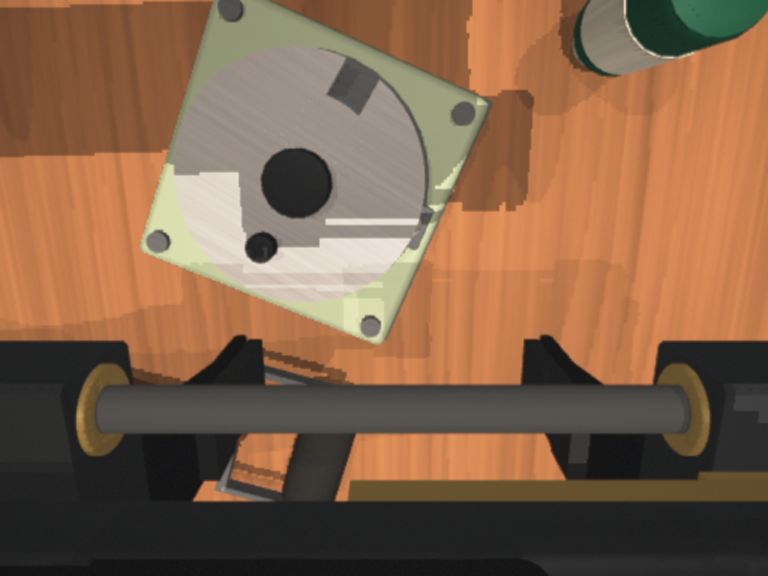

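The wrist view has image right = +x and up = +y. The hub is at (296,183), the stud at (261,247), the notch around (352,84), and the pin shows at the right rim around (424,222). The green bottle is at upper right and the brayer at the bottom.

```bash
cat > h.py <<'E'
import numpy as np
from station import *
from scipy.spatial.transform import Rotation as R
def ray(name,u,v,z,s=None):
    c=calibration(name);K=c['intrinsics']
    r=np.linalg.solve(K,[u,v,1.])
    if name=='wrist':
        q=s['ee_rot'];A=R.from_quat([q[1],q[2],q[3],q[0]]).as_matrix();T=np.array(c['T_tool_cam'])
        o=A@T[:3,3]+s['eef_pos'];dr=A@T[:3,:3]@r
    else:
        E=np.array(c['extrinsics']);dr=E[:3,:3].T@r;o=-E[:3,:3].T@E[:3,3]
    return o+dr*(z-o[2])/dr[2]
E
python3 - <<'E'
from h import *
import cv2
s=observe()
for n,u,v,z in [("hub",296,183,84),("stud",261,247,82),("notch",355,80,68),("pin",424,222,58),("c1",230,9,42),("c2",463,113,42),("c3",370,326,42),("c4",158,241,42),("brayer",300,400,40),("bott",630,70,0)]:
    print(n,ray('wrist',u/1.5,v/1.5,z,s).round(1))
for n,u,v,z in [("hub",375,288,84),("stud",349,290,82),("greencap",485,305,145),("bluecap",483,260,145),("roller",264,352,22),("handle",260,310,20)]:
    print(n,ray('scene',u/1.5,v/1.5,z).round(1))
p=np.load('pics/wrist0.npz')['p'][:,:,::-1]
cv2.imwrite('pics/crop.png',cv2.resize(p[20:230,90:340],None,fx=2.8,fy=2.8,interpolation=cv2.INTER_CUBIC))
E
```

```text
hub [568.9  51.2  84. ]
stud [546.  14.  82.]
notch [602.4 107.7  68. ]
pin [643.5  25.3  58. ]
c1 [526.9 150.4  42. ]
c2 [667.8  91.4  42. ]
c3 [607.9 -49.5  42. ]
c4 [467.3  10.5  42. ]
brayer [ 556.1 -107.2   40. ]
bott [787.2 121.9   0. ]
hub [576.   46.5  84. ]
stud [556.2   6.1  82. ]
greencap [772.5 130.4 145. ]
bluecap [671.2 200.3 145. ]
roller [ 567.3 -161.4   22. ]
handle [ 452.3 -126.8   20. ]
```

View pics/crop.png

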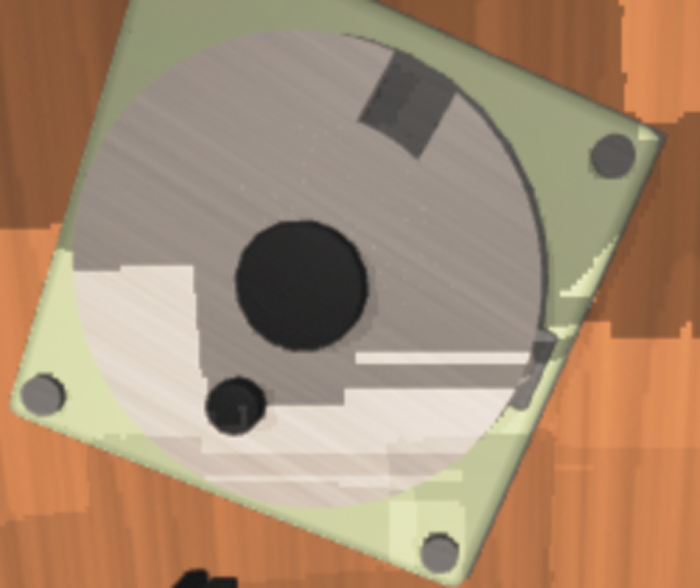

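Hub ≈ (568.7, 51) and the pin direction is −22.9°. The notch is at about 59°, so the disc must turn about −82° (clockwise). The stud goes from 239° to 157°. I'll shut the fingers, yaw the tool and come in behind the stud.

Request:
send_rows(
  motion=[
    [-0.104, -0.008, -0.16, 0, 0, 1, 1],
    [-0.104, -0.008, -0.16, 0, 0, 1, 1],
    [-0.104, -0.008, -0.16, 0, 0, 1, 1],
    [-0.104, -0.008, -0.16, 0, 0, 1, 1],
    [-0.104, -0.008, -0.16, 0, 0, 1, 1],
    [-0.104, -0.008, -0.16, 0, 0, 1, 1],
    [-0.104, -0.008, -0.16, 0, 0, 1, 1],
    [-0.104, -0.008, -0.16, 0, 0, 1, 1],
  ],
  squeeze=10,
)

```text
time_s: 0.9
eef_pos: [572.9, -4.0, 116.3]
ee_rot: [-0.0, 0.383, 0.924, -0.0]
ft_force: [0.0, 0.4, -0.6]
grip_width: 31.1
gripper_force: 0.0
```

Request:
send_rows(
  motion=[
    [0, 0, 0, 0, 0, 0.15, 1],
    [0, 0, 0, 0, 0, 0.311, 1],
    [0, 0, 0, 0, 0, 0.311, 1],
    [0, 0, 0, 0, 0, 0.311, 1],
  ],
)

```text
time_s: 1.3
eef_pos: [573.0, -4.0, 116.5]
ee_rot: [-0.0, 0.269, 0.963, 0.0]
ft_force: [-0.2, 0.2, 0.2]
grip_width: 2.4
gripper_force: 0.0
```

Run:
```python
from h import *
import cv2
s=observe();print(s['time_s'],s['eef_pos'].round(1),R.from_quat(np.roll(s['ee_rot'],-1)).as_matrix().round(3).tolist(),s['grip_width'],s['ft_force'])
p,d=read_camera('wrist')
cv2.imwrite('pics/w1.png',cv2.resize(p[:,:,::-1],(768,576),interpolation=cv2.INTER_CUBIC))
```

```text
1.3 [573.   -4.  116.5] [[-0.855, 0.519, -0.0], [0.519, 0.855, 0.0], [0.0, 0.0, -1.0]] 2.37896880165009 [-0.232756    0.21051356  0.23176311]
```

View pics/w1.png

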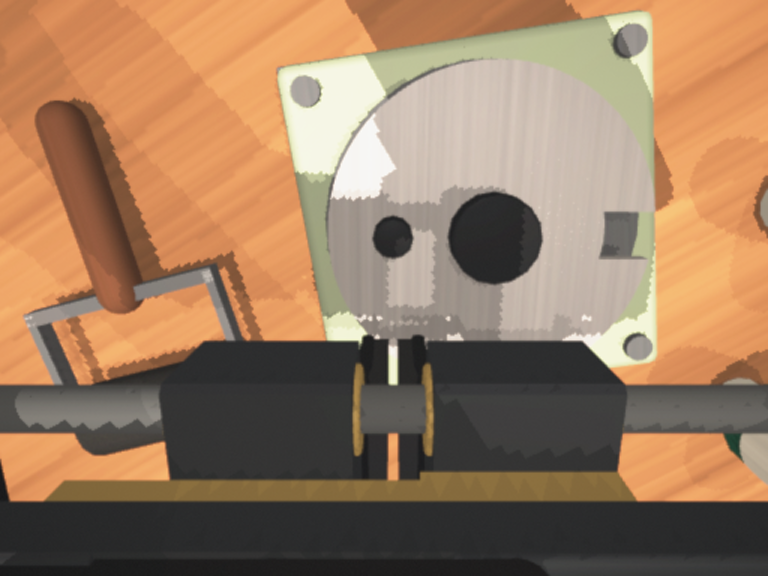

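Stud sits straight ahead of the fingers (393,237), hub at (495,238), and the fingers are centred at column 393. Next I'll go down and compute the push arc.

Request:
send_rows(
  motion=[
    [0, 0, -0.03, 0, 0, 0, 1],
    [0, 0, -0.06, 0, 0, 0, 1],
    [0, 0, -0.075, 0, 0, 0, 1],
    [0, 0, -0.085, 0, 0, 0, 1],
    [0, 0, -0.085, 0, 0, 0, 1],
  ],
)

```text
time_s: 1.85
eef_pos: [572.4, -4.0, 73.0]
ee_rot: [-0.001, 0.267, 0.964, -0.0]
ft_force: [-1.2, 0.4, 0.4]
grip_width: 0.2
gripper_force: 0.0
```

Run:
```python
from h import *
s=observe();q=s['ee_rot'];print(s['eef_pos'].round(1),s['ft_force'].round(1))
# refined hub / stud from last picture (taken at 573,-4,116.5)
t=dict(s);t['eef_pos']=np.array([573,-4,116.5])
C=ray('wrist',495/1.5,238/1.5,84,t);S=ray('wrist',393/1.5,237/1.5,82,t);print(C.round(1),S.round(1),np.degrees(np.arctan2(*(S-C)[1::-1]))%360)
print('notch',ray('wrist',620/1.5,234/1.5,68,t).round(1))
C=np.array([568.7,51]);F=lambda th,g:C+45*np.array([np.cos(th),np.sin(th)])-g*np.array([np.sin(th),-np.cos(th)])
p0=np.array([573,-4.])
prev,y0=p0,239
for seg in ([239]*3+list(range(234,198,-5)),list(range(196,164,-4))):
    for i,a in enumerate(seg):
        g=18.5 if a!=239 else [27,22,18.5][min(i,2)]
        f=F(np.radians(a),g);print(a,((f-prev)/500).round(3),round((a-y0)/45,3))
    prev,y0=f,a;print()
```

```text
[572.4  -4.   73. ] [-1.2  0.4  0.4]
[566.2  50.7  84. ] [543.5  13.3  82. ] 238.80553035691304
notch [598.1 102.1  68. ]
239 [-0.009  0.005] 0.0
239 [-0.017  0.01 ] 0.0
239 [-0.023  0.014] 0.0
234 [-0.032  0.015] -0.111
229 [-0.04   0.018] -0.222
224 [-0.048  0.021] -0.333
219 [-0.055  0.025] -0.444
214 [-0.063  0.029] -0.556
209 [-0.069  0.034] -0.667
204 [-0.076  0.04 ] -0.778
199 [-0.082  0.046] -0.889

196 [-0.003  0.004] -0.067
192 [-0.007  0.009] -0.156
188 [-0.011  0.015] -0.244
184 [-0.014  0.021] -0.333
180 [-0.017  0.027] -0.422
176 [-0.019  0.034] -0.511
172 [-0.021  0.04 ] -0.6
168 [-0.023  0.047] -0.689
```

Request:
send_rows(
  motion=[
    [-0.009, 0.005, 0, 0, 0, 0, 1],
    [-0.017, 0.01, 0, 0, 0, 0, 1],
    [-0.023, 0.014, 0, 0, 0, 0, 1],
    [-0.032, 0.015, 0, 0, 0, -0.111, 1],
    [-0.04, 0.018, 0, 0, 0, -0.222, 1],
    [-0.048, 0.021, 0, 0, 0, -0.333, 1],
    [-0.055, 0.025, 0, 0, 0, -0.444, 1],
    [-0.063, 0.029, 0, 0, 0, -0.556, 1],
    [-0.069, 0.034, 0, 0, 0, -0.667, 1],
    [-0.076, 0.04, 0, 0, 0, -0.778, 1],
    [-0.082, 0.046, 0, 0, 0, -0.889, 1],
    [-0.082, 0.046, 0, 0, 0, -0.889, 1],
  ],
)

```text
time_s: 3.05
eef_pos: [531.8, 19.7, 74.5]
ee_rot: [0.0, 0.581, 0.814, 0.0]
ft_force: [-0.6, 0.2, -0.6]
grip_width: 0.4
gripper_force: 0.0
```

Request:
send_rows(
  motion=[
    [-0.003, 0.004, 0, 0, 0, -0.067, 1],
    [-0.007, 0.009, 0, 0, 0, -0.156, 1],
    [-0.011, 0.015, 0, 0, 0, -0.244, 1],
    [-0.014, 0.021, 0, 0, 0, -0.333, 1],
    [-0.017, 0.027, 0, 0, 0, -0.422, 1],
    [-0.019, 0.034, 0, 0, 0, -0.511, 1],
    [-0.021, 0.04, 0, 0, 0, -0.6, 1],
    [-0.023, 0.047, 0, 0, 0, -0.689, 1],
    [-0.023, 0.047, 0, 0, 0, -0.689, 1],
  ],
)

```text
time_s: 3.95
eef_pos: [520.6, 42.9, 74.3]
ee_rot: [0.0, 0.777, 0.63, 0.0]
ft_force: [-0.3, 0.1, 1.1]
grip_width: 0.5
gripper_force: 0.0
```

Run:
```python
from h import *
import cv2
s=observe();print(s['time_s'],s['eef_pos'].round(1),s['ee_rot'].round(4).tolist(),s['ft_force'].round(1))
p,d=read_camera('wrist');np.savez('pics/w2.npz',p=p,d=d)
cv2.imwrite('pics/w2.png',cv2.resize(p[:,:,::-1],(768,576),interpolation=cv2.INTER_CUBIC))
```

```text
3.95 [520.6  42.9  74.3] [0.0001, 0.7766, 0.63, 0.0003] [-0.3  0.1  1.1]
```

View pics/w2.png

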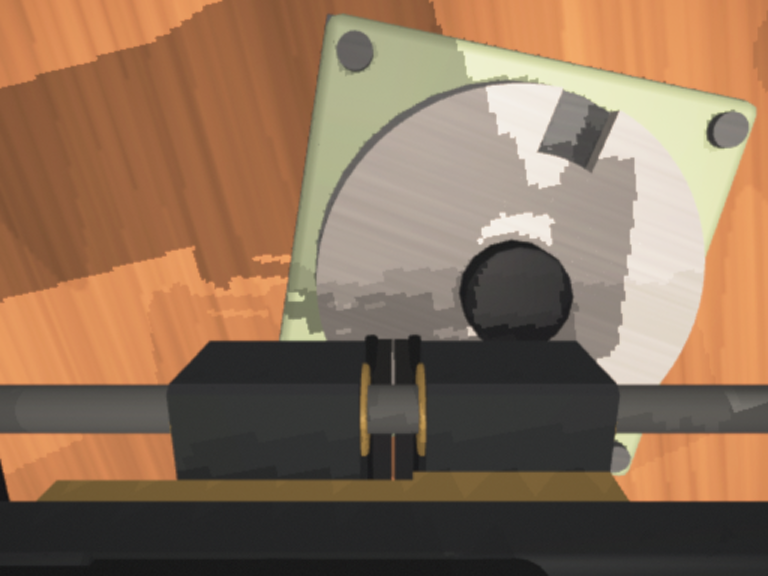

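The notch at (577,130) is still at about 58°, so the disc didn't turn and the fingers passed without pushing. I'll check the heights with depth and see where the tip projects.

Run:
```python
from h import *
s0={'eef_pos':np.array([625.,0,196.6]),'ee_rot':np.array([0,.70711,.70711,0])}
s2={'eef_pos':np.array([520.6,42.9,74.3]),'ee_rot':np.array([0,.7766,.63,0])}
def pt(s,d,u,v):
    a=ray('wrist',u,v,500,s);b=ray('wrist',u,v,0,s)
    c=calibration('wrist');T=np.array(c['T_tool_cam']);q=s['ee_rot'];A=R.from_quat(np.roll(q,-1)).as_matrix()
    z=d[int(round(v)),int(round(u))];r=np.linalg.solve(c['intrinsics'],[u,v,1.])*z
    return (A@(T[:3,:3]@r+T[:3,3])+s['eef_pos']).round(1)
d0=np.load('pics/wrist0.npz')['d'];d2=np.load('pics/w2.npz')['d']
for n,u,v in[('hub',296,183),('stud',261,247),('disc',340,220),('bolt',463,113),('bench',600,300),('finger',238,350)]:print(n,pt(s0,d0,u/1.5,v/1.5))
for n,u,v in[('hub',516,292),('disc',450,200),('bolt',728,130),('bench',100,200),('pad',372,345),('padR',414,345),('body',300,345),('gap',393,345)]:print(n,pt(s2,d2,u/1.5,v/1.5))
c=calibration('wrist');Ti=np.linalg.inv(c['T_tool_cam'])
for X in([0,0,0],[9.5,15,0],[9.5,0,-20]):
    w=c['intrinsics']@(Ti[:3,:3]@X+Ti[:3,3]);print(X,(w[:2]/w[2]*1.5).round(0))
```

```text
hub [569.2  51.   83.6]
stud [546.3  13.6  81.5]
disc [592.2  27.8  68.4]
bolt [667.8  90.9  47.9]
bench [ 7.845e+02 -4.350e+01  4.000e-01]
finger [575.7   9.4 232.9]
hub [567.1  54.3  84.1]
disc [551.4  89.2  67.4]
bolt [666.4  91.   46.7]
bench [ 3.858e+02  1.176e+02 -1.000e-01]
pad [515.7  55.4 110.9]
padR [528.5  52.  109.3]
body [511.6  83.1 177.7]
gap [521.8  52.4 106.7]
[0, 0, 0] [395. 337.]
[9.5, 15, 0] [434. 314.]
[9.5, 0, -20] [395. 332.]
```

Run:
```python
from h import *
import cv2
s=observe();print(s['time_s'],s['eef_pos'].round(1),s['grip_width'],s['gripper_force'])
p,d=read_camera('scene');a=p[110:250,190:310]
q,d=read_camera('side');c=calibration('side');E=np.array(c['extrinsics']);w=c['intrinsics']@(E[:3,:3]@[568,51,70]+E[:3,3]);u,v=(w[:2]/w[2]).astype(int);print(u,v,w[2])
b=q[max(v-80,0):max(v-80,0)+140,max(u-60,0):max(u-60,0)+120]
m=np.hstack([a,b]);cv2.imwrite('pics/m3.png',cv2.resize(m[:,:,::-1],None,fx=3.3,fy=3.3,interpolation=cv2.INTER_CUBIC))
```

```text
4.0 [520.6  42.7  74.3] 0.7102756079946857 0.0
234 191 1094.624449543424
```

View pics/m3.png

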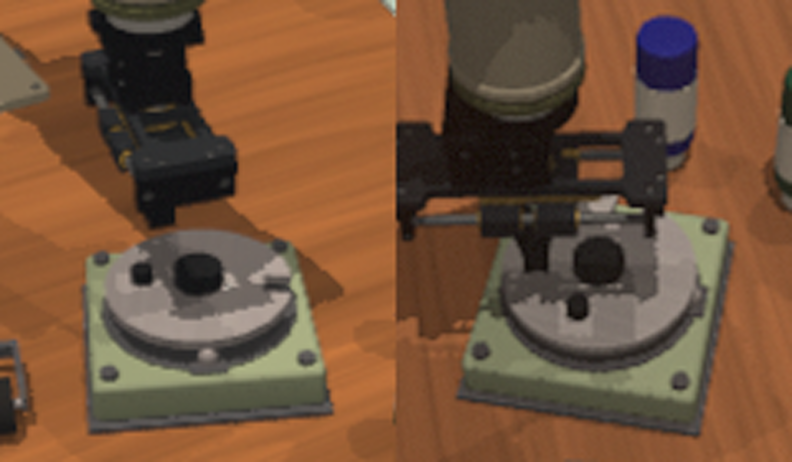

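The disc is unchanged: stud at (578,305) in the side crop, fingers up and behind it. I'll triangulate the fingertip from both views.

Run:
```python
from h import *
import cv2
def P(n):
    c=calibration(n);return np.array(c['intrinsics'])@np.array(c['extrinsics'])[:3]
def tri(a,b):
    x=cv2.triangulatePoints(P('scene'),P('side'),np.array(a,float).reshape(2,1),np.array(b,float).reshape(2,1))[:,0];return (x[:3]/x[3]).round(1)
f=lambda u,v:(u/3.3+190,v/3.3+110)
g=lambda u,v:((u-396)/3.3+174,v/3.3+111)
print('tip',tri(f(160,222),g(535,270)));print('hub',tri(f(199,262),g(598,248)));print('stud',tri(f(142,266),g(577,297)))
for n,X in[('scene',[520.6,42.9,74.3,1]),('side',[520.6,42.9,74.3,1])]:
    w=P(n)@X;print(n,w[:2]/w[2])
for n,h in(('scene',f),('side',g)):
    print(n, 'as z=74', ray(n,*h(*((160,222) if n=='scene' else (535,270))),74))
```

```text
tip [518.8  40.2  95.8]
hub [569.7  51.6  87.5]
stud [545.9  13.1  82.8]
scene [239.18211932 184.87259553]
side [216.82989349 195.87361832]
scene as z=74 [486.55315427  58.13263939  74.        ]
side as z=74 [520.57104883  53.01850115  74.        ]
```

Both views put the real fingertips about 20 mm above the reported TCP (tip z ≈ 94), so they passed over the stud, whose top is at 82. I'll go back behind the stud and come down in small steps, watching the force.

Request:
send_rows(
  motion=[
    [0, 0, 0.02, 0, 0, 0.1, 1],
    [0.012, -0.024, 0.02, 0, 0, 0.25, 1],
    [0.023, -0.047, 0.02, 0, 0, 0.4, 1],
    [0.023, -0.047, 0.02, 0, 0, 0.55, 1],
    [0.023, -0.047, 0.02, 0, 0, 0.689, 1],
    [0.023, -0.047, 0.02, 0, 0, 0.689, 1],
  ],
)

```text
time_s: 4.7
eef_pos: [532.1, 18.6, 84.1]
ee_rot: [0.0, 0.58, 0.815, 0.0]
ft_force: [-0.6, 0.5, -0.5]
grip_width: 0.1
gripper_force: 0.0
```

Request:
send_rows(
  motion=[
    [0.015, -0.01, 0, 0, 0, 0.15, 1],
    [0.03, -0.02, 0, 0, 0, 0.3, 1],
    [0.045, -0.03, 0, 0, 0, 0.45, 1],
    [0.06, -0.04, 0, 0, 0, 0.6, 1],
    [0.075, -0.046, 0, 0, 0, 0.75, 1],
    [0.082, -0.046, 0, 0, 0, 0.889, 1],
    [0.082, -0.046, -0.02, 0, 0, 0.889, 1],
    [0.082, -0.046, -0.02, 0, 0, 0.889, 1],
  ],
)

```text
time_s: 5.5
eef_pos: [571.9, -4.1, 72.4]
ee_rot: [-0.001, 0.269, 0.963, -0.0]
ft_force: [-0.2, 0.2, 0.3]
grip_width: 0.5
gripper_force: 0.0
```

Request:
send_rows(
  motion=[
    [0, 0, -0.005, 0, 0, 0, 1],
    [0, 0, -0.01, 0, 0, 0, 1],
    [0, 0, -0.015, 0, 0, 0, 1],
    [0, 0, -0.02, 0, 0, 0, 1],
    [0, 0, -0.02, 0, 0, 0, 1],
  ],
)

```text
time_s: 6.0
eef_pos: [572.8, -4.0, 63.7]
ee_rot: [-0.0, 0.267, 0.964, -0.0]
ft_force: [0.2, -0.1, -0.3]
grip_width: -0.3
gripper_force: 0.0
```

At TCP z 64 there's still no contact with the 68 mm disc face, which confirms the offset. I'll carry on down.

Request:
send_rows(
  motion=[
    [0, 0, -0.004, 0, 0, 0, 1],
    [0, 0, -0.008, 0, 0, 0, 1],
    [0, 0, -0.012, 0, 0, 0, 1],
    [0, 0, -0.012, 0, 0, 0, 1],
  ],
)

```text
time_s: 6.4
eef_pos: [572.8, -4.0, 57.7]
ee_rot: [-0.0, 0.267, 0.964, -0.0]
ft_force: [-0.1, 0.3, -0.6]
grip_width: 0.5
gripper_force: 0.0
```

Request:
send_rows(
  motion=[
    [0, 0, -0.003, 0, 0, 0, 1],
    [0, 0, -0.005, 0, 0, 0, 1],
    [0, 0, -0.006, 0, 0, 0, 1],
    [0, 0, -0.006, 0, 0, 0, 1],
  ],
)

```text
time_s: 6.8
eef_pos: [573.0, -4.0, 55.0]
ee_rot: [-0.0, 0.267, 0.964, 0.0]
ft_force: [0.3, 0.2, -0.1]
grip_width: 0.2
gripper_force: 0.0
```

Run:
```python
from h import *
import cv2
s=observe();print(s['time_s'],s['eef_pos'].round(1),s['ft_force'])
q,d=read_camera('side');b=q[111:251,154:314]
p,d=read_camera('scene');a=p[110:250,190:310]
cv2.imwrite('pics/m4.png',cv2.resize(np.hstack([a,b])[:,:,::-1],None,fx=2.8,fy=2.8,interpolation=cv2.INTER_CUBIC))
```

```text
6.8 [573.  -4.  55.] [ 0.31637894  0.18914399 -0.07420354]
```

View pics/m4.png

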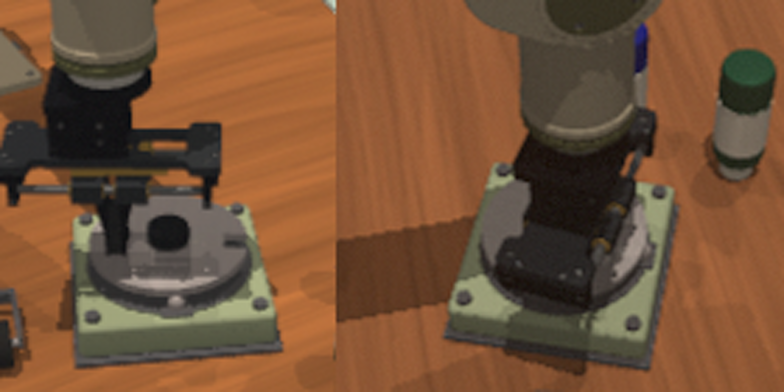

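The tip is now just above the disc and behind the stud, in (118,255) of the left crop. I'll push along the arc.

Request:
send_rows(
  motion=[
    [-0.009, 0.005, -0.002, 0, 0, 0, 1],
    [-0.017, 0.01, -0.002, 0, 0, 0, 1],
    [-0.023, 0.014, -0.002, 0, 0, 0, 1],
    [-0.032, 0.015, -0.002, 0, 0, -0.111, 1],
    [-0.04, 0.018, -0.002, 0, 0, -0.222, 1],
    [-0.048, 0.021, -0.002, 0, 0, -0.333, 1],
    [-0.055, 0.025, -0.002, 0, 0, -0.444, 1],
    [-0.063, 0.029, -0.002, 0, 0, -0.556, 1],
    [-0.069, 0.034, -0.002, 0, 0, -0.667, 1],
    [-0.076, 0.04, -0.002, 0, 0, -0.778, 1],
    [-0.082, 0.046, -0.002, 0, 0, -0.889, 1],
    [-0.082, 0.046, -0.002, 0, 0, -0.889, 1],
  ],
)

```text
time_s: 8.1
eef_pos: [531.7, 19.4, 54.2]
ee_rot: [0.0, 0.581, 0.814, 0.0]
ft_force: [-0.5, -0.3, -0.1]
grip_width: 0.8
gripper_force: 0.2
```

Request:
send_rows(
  motion=[
    [-0.003, 0.004, 0, 0, 0, -0.067, 1],
    [-0.007, 0.009, 0, 0, 0, -0.156, 1],
    [-0.011, 0.015, 0, 0, 0, -0.244, 1],
    [-0.014, 0.021, 0, 0, 0, -0.333, 1],
    [-0.017, 0.027, 0, 0, 0, -0.422, 1],
    [-0.019, 0.034, 0, 0, 0, -0.511, 1],
    [-0.021, 0.04, 0, 0, 0, -0.6, 1],
    [-0.021, 0.04, 0, 0, 0, -0.6, 1],
  ],
)

```text
time_s: 8.9
eef_pos: [521.4, 39.2, 54.1]
ee_rot: [0.0, 0.754, 0.657, -0.0]
ft_force: [-0.3, -0.3, 0.4]
grip_width: 0.5
gripper_force: 0.3
```

Run:
```python
from h import *
import cv2
s=observe();print(s['time_s'],s['eef_pos'].round(1),s['ee_rot'].round(4).tolist(),s['ft_force'])
np.savez('pics/s5.npz',p=s['eef_pos'],q=s['ee_rot'])
p,d=read_camera('wrist');np.savez('pics/w5.npz',p=p,d=d)
cv2.imwrite('pics/w5.png',cv2.resize(p[:,:,::-1],(768,576),interpolation=cv2.INTER_CUBIC))
```

```text
8.9 [521.4  39.2  54.1] [0.0, 0.7542, 0.6567, -0.0] [-0.34201851 -0.25102296  0.41645368]
```

View pics/w5.png

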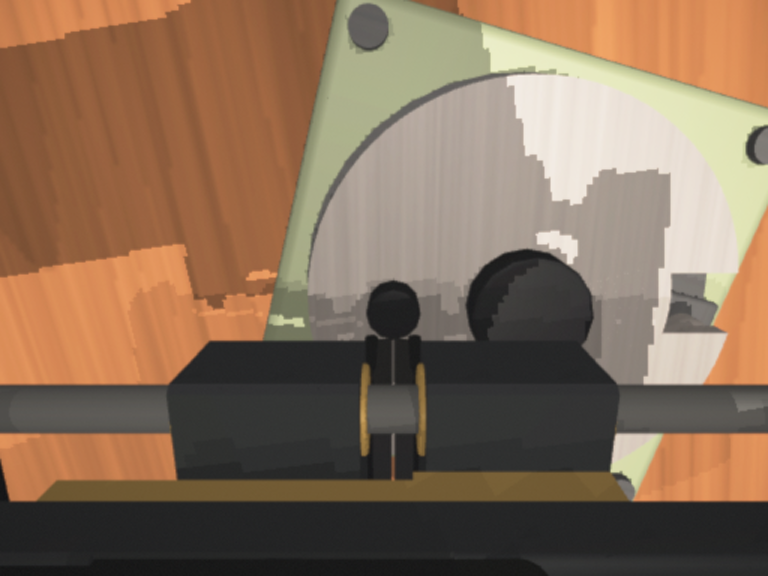

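The stud at (393,310) now follows the finger. The hub is at (530,310) and the notch near (697,303) at the right.

Run:
```python
from h import *
z=np.load('pics/s5.npz');s={'eef_pos':z['p'],'ee_rot':z['q']}
g=lambda u,v,h:ray('wrist',u/1.5,v/1.5,h,s)
C=g(530,308,84);S=g(393,309,82);N=(g(671,273,68)+g(666,331,68))/2
N2=(g(739,273,68)+g(726,332,68))/2
B=[g(368,26,48),g(765,146,48)]
a=lambda v:np.degrees(np.arctan2(v[1],v[0]))
print(C.round(1),S.round(1),a(S-C)%360,a(N-C),a(N2-C),N.round(1),a(B[1]-B[0]))
s0={'eef_pos':np.array([625.,0,196.6]),'ee_rot':np.array([0,.70711,.70711,0])}
b=[ray('wrist',u/1.5,v/1.5,48,s0) for u,v in[(230,9),(463,113),(370,326),(158,241)]]
print(np.mean(b,0),a(b[1]-b[0]),a(b[2]-b[3]),a(b[0]-b[3])-90,a(b[1]-b[2])-90,a(C-b[0]))
C0=np.mean(b,0);print(a(S-C0)%360,a(N-C0))
F=lambda th,g:np.array([45*np.cos(th)-g*np.sin(th),45*np.sin(th)+g*np.cos(th)])
for t in(168,165,162,160,157):print(t,((F(np.radians(t),18.5)-F(np.radians(172),18.5))/500).round(4),(t-172)/45)
```

```text
[566.8  54.2  84. ] [523.4  59.4  82. ] 173.28340215805244 -11.209801328283893 -10.391880924238238 [618.8  43.9  68. ] -23.416725418707202
[568.97447745  50.92398242  48.        ] -22.720501168947283 -23.14353989060498 -23.052201368718443 -23.046742981691523 -68.24234205171514
169.51906591731571 -7.976289813878066
168 [-0.0015  0.0066] -0.08888888888888889
165 [-0.0022  0.0117] -0.15555555555555556
162 [-0.0028  0.0167] -0.2222222222222222
160 [-0.003   0.0201] -0.26666666666666666
157 [-0.003   0.0252] -0.3333333333333333
```

About 13° remain (−10° → −23°). I'll push on to just short of it, then look.

Request:
send_rows(
  motion=[
    [-0.0015, 0.0066, 0, 0, 0, -0.089, 1],
    [-0.0022, 0.0117, 0, 0, 0, -0.156, 1],
    [-0.0028, 0.0167, 0, 0, 0, -0.222, 1],
    [-0.003, 0.02, 0, 0, 0, -0.267, 1],
    [-0.003, 0.0215, 0, 0, 0, -0.285, 1],
    [-0.003, 0.0215, 0, 0, 0, -0.285, 1],
  ],
)

```text
time_s: 9.55
eef_pos: [520.0, 49.6, 54.0]
ee_rot: [0.0, 0.823, 0.568, -0.0]
ft_force: [-1.3, -1.4, 0.0]
grip_width: 0.5
gripper_force: 0.6
```

Request:
send_rows(
  motion=[
    [-0.004, -0.01, 0, 0, 0, 0, 1],
    [-0.008, -0.02, 0, 0, 0, 0, 1],
    [-0.012, -0.03, 0.03, 0, 0, 0, 1],
    [-0.016, -0.06, 0.1, 0, 0, 0, 1],
    [-0.01, -0.09, 0.16, 0, 0, 0, 1],
    [0, -0.1, 0.2, 0, 0, 0, 1],
    [0.03, -0.1, 0.24, 0, 0, 0, 1],
    [0.06, -0.1, 0.24, 0, 0, 0, 1],
    [0.06, -0.1, 0.24, 0, 0, 0, 1],
    [0.06, -0.1, 0.24, 0, 0, 0, 1],
  ],
)

```text
time_s: 10.55
eef_pos: [549.3, -0.6, 173.4]
ee_rot: [-0.0, 0.823, 0.568, -0.001]
ft_force: [0.6, 0.1, -0.5]
grip_width: 0.6
gripper_force: 0.0
```

Run:
```python
from h import *
import cv2
s=observe();print(s['time_s'],s['eef_pos'].round(1),s['ee_rot'].round(4).tolist(),s['ft_force'])
np.savez('pics/s6.npz',p=s['eef_pos'],q=s['ee_rot'])
p,d=read_camera('wrist');np.savez('pics/w6.npz',p=p,d=d)
c=calibration('wrist');T=np.linalg.inv(c['T_tool_cam']);A=R.from_quat(np.roll(s['ee_rot'],-1)).as_matrix()
w=c['intrinsics']@(T[:3,:3]@(A.T@(np.array([569,51,68])-s['eef_pos']))+T[:3,3]);u,v=(w[:2]/w[2]).astype(int)
u0,v0=max(u-120,0),max(v-100,0);print(u,v,u0,v0)
cv2.imwrite('pics/w6.png',cv2.resize(p[v0:v0+200,u0:u0+240,::-1],None,fx=3,fy=3,interpolation=cv2.INTER_CUBIC))
```

```text
10.55 [549.3  -0.6 173.4] [-0.0003, 0.8233, 0.5677, -0.0005] [ 0.61154716  0.09377112 -0.4526324 ]
262 117 142 17
```

View pics/w6.png

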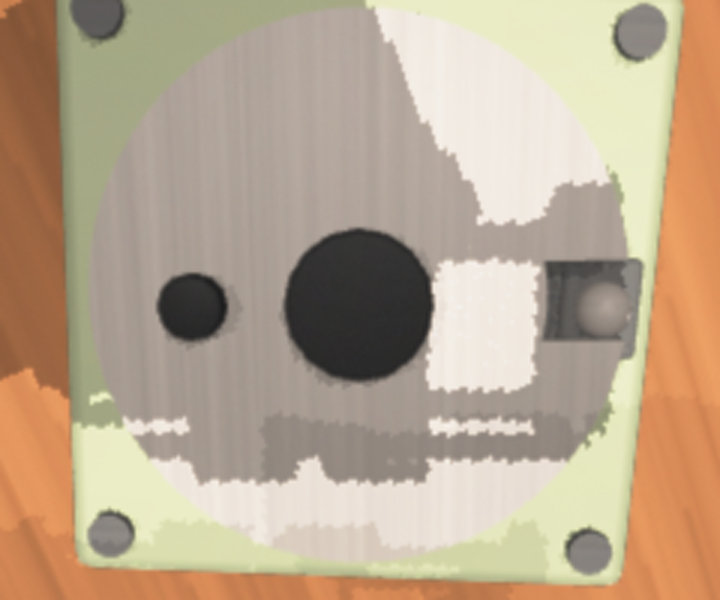

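The pin top at (605,308) is visible inside the notch, whose edges are at rows 261 and 341. It is nearly aligned, so I'll work out the residual.

Run:
```python
from h import *
z=np.load('pics/s6.npz');s={'eef_pos':z['p'],'ee_rot':z['q']}
g=lambda u,v,h:ray('wrist',142+u/3,17+v/3,h,s)
a=lambda v:np.degrees(np.arctan2(v[1],v[0]))
C=g(359,305,84);S=g(192,306,82);N=(g(600,261,68)+g(600,341,68))/2;P=g(605,308,54)
b=[g(u,v,48) for u,v in[(97,14),(640,32),(588,551),(111,533)]];C0=np.mean(b,0)
print(C.round(1),C0.round(1),S.round(1),N.round(1),P.round(1))
for c in(C,C0):print(a(S-c)%360-180,a(N-c),a(P-c),np.linalg.norm((P-c)[:2]))
print(a(S-N)-180, a(b[1]-b[0]),a(b[2]-b[3]),a(b[0]-b[3])-90,a(b[1]-b[2])-90)
print('hub press dx,dy',((C-s['eef_pos'])/500).round(4),((C0-s['eef_pos'])/500).round(4))
```

```text
[568.  51.  84.] [567.9  50.7  48. ] [526.7  66.4  82. ] [630.4  27.3  68. ] [633.9  23.1  54. ]
-20.397021020559606 -20.82445235851635 -22.9367343733022 71.52635844317841
-20.81464460996068 -20.54859598761655 -22.678874980007834 71.53627736215459
-20.654393653681268 -22.625379922587534 -23.127789954486992 -22.96346144084454 -23.080939115944773
hub press dx,dy [ 0.0375  0.1032 -0.1789] [ 0.0373  0.1026 -0.2509]
```

The disc is about 2.1° short (2.7 mm at the notch). I'll go back to the stud and push it 1.7 mm further.

Request:
send_rows(
  motion=[
    [-0.04, 0, -0.02, 0, 0, 0, 1],
    [-0.07, 0.01, -0.08, 0, 0, 0, 1],
    [-0.076, 0.04, -0.14, 0, 0, 0, 1],
    [-0.072, 0.07, -0.21, 0, 0, 0, 1],
    [-0.068, 0.08, -0.24, 0, 0, 0, 1],
    [-0.068, 0.08, -0.24, 0, 0, 0, 1],
    [-0.064, 0.09, -0.24, 0, 0, 0, 1],
    [-0.061, 0.098, -0.24, 0, 0, 0, 1],
    [-0.06, 0.1, -0.24, 0, 0, 0, 1],
    [-0.0593, 0.1017, -0.24, 0, 0, 0, 1],
    [-0.0587, 0.1034, -0.24, 0, 0, 0, 1],
    [-0.0587, 0.1034, -0.24, 0, 0, 0, 1],
  ],
)

```text
time_s: 11.8
eef_pos: [520.9, 51.3, 54.3]
ee_rot: [0.0, 0.823, 0.567, 0.0]
ft_force: [-0.3, -1.4, -0.2]
grip_width: 0.2
gripper_force: 0.6
```

Request:
send_rows(
  motion=[
    [-0.004, -0.01, 0, 0, 0, 0, 1],
    [-0.008, -0.02, 0, 0, 0, 0, 1],
    [-0.012, -0.03, 0.03, 0, 0, 0, 1],
    [-0.016, -0.06, 0.1, 0, 0, 0, 1],
    [-0.01, -0.09, 0.16, 0, 0, 0, 1],
    [0, -0.1, 0.2, 0, 0, 0, 1],
    [0.03, -0.1, 0.24, 0, 0, 0, 1],
    [0.0587, -0.1034, 0.24, 0, 0, 0, 1],
    [0.0587, -0.1034, 0.24, 0, 0, 0, 1],
    [0.0587, -0.1034, 0.24, 0, 0, 0, 1],
  ],
)

```text
time_s: 12.8
eef_pos: [549.3, -0.5, 173.4]
ee_rot: [-0.0, 0.823, 0.567, -0.001]
ft_force: [0.4, -0.2, -0.4]
grip_width: 0.3
gripper_force: 0.0
```

Run:
```python
from h import *
import cv2
s=observe();print(s['time_s'],s['eef_pos'].round(1),s['ee_rot'].round(4).tolist())
p,d=read_camera('wrist')
old=np.load('pics/w6.npz')['p']
# stud centroid shift between the two pictures, same camera pose
for im in(old,p):
    m=(im[85:150,185:230].max(2)<60).astype(np.uint8);n,l,st,ce=cv2.connectedComponentsWithStats(m);i=1+st[1:,4].argmax()
    C=st[i,4];x,y=ce[i]+[185,85];print('stud',x,y,C)
    m=(im[85:150,232:295].max(2)<60).astype(np.uint8);n,l,st,ce=cv2.connectedComponentsWithStats(m);i=1+st[1:,4].argmax()
    hx,hy=ce[i]+[232,85];print('hub',hx,hy,st[i,4],np.degrees(np.arctan2(hy-y,hx-x)))
```

```text
12.8 [ 5.493e+02 -5.000e-01  1.734e+02] [-0.0003, 0.8234, 0.5675, -0.0005]
stud 205.8048780487805 118.8509485094851 369
hub 261.2615965480043 118.2411003236246 1854 -0.6300466334238001
stud 205.75537634408602 116.48924731182795 372
hub 261.34281115879827 118.31706008583691 1864 1.883307602042317
```

It turned 2.5° and the residual is about 0.3°. Now the hub press, first to just above the hub.

Request:
send_rows(
  motion=[
    [0.02, 0.05, -0.03, 0, 0, 0, 1],
    [0.038, 0.103, -0.08, 0, 0, 0, 1],
    [0.038, 0.103, -0.14, 0, 0, 0, 1],
    [0.038, 0.103, -0.18, 0, 0, 0, 1],
    [0.038, 0.103, -0.197, 0, 0, 0, 1],
    [0.038, 0.103, -0.197, 0, 0, 0, 1],
  ],
)

```text
time_s: 13.45
eef_pos: [567.8, 51.0, 74.6]
ee_rot: [-0.0, 0.823, 0.568, -0.001]
ft_force: [0.0, -0.3, 0.4]
grip_width: 0.6
gripper_force: 0.0
```

Request:
send_rows(
  motion=[
    [0, 0, -0.004, 0, 0, 0, 1],
    [0, 0, -0.008, 0, 0, 0, 1],
    [0, 0, -0.012, 0, 0, 0, 1],
    [0, 0, -0.016, 0, 0, 0, 1],
    [0, 0, -0.016, 0, 0, 0, 1],
  ],
)

```text
time_s: 13.95
eef_pos: [568.9, 51.2, 67.5]
ee_rot: [-0.0, 0.823, 0.568, -0.0]
ft_force: [-0.3, 0.4, 0.4]
grip_width: 0.8
gripper_force: 0.0
```

Request:
send_rows(
  motion=[
    [0, 0, -0.002, 0, 0, 0, 1],
    [0, 0, -0.004, 0, 0, 0, 1],
    [0, 0, -0.006, 0, 0, 0, 1],
    [0, 0, -0.006, 0, 0, 0, 1],
  ],
)

```text
time_s: 14.35
eef_pos: [568.9, 51.3, 64.4]
ee_rot: [-0.0, 0.823, 0.568, -0.0]
ft_force: [0.3, 0.0, -0.5]
grip_width: 0.3
gripper_force: 0.0
```

Request:
send_rows(
  motion=[
    [0, 0, -0.002, 0, 0, 0, 1],
    [0, 0, -0.004, 0, 0, 0, 1],
    [0, 0, -0.006, 0, 0, 0, 1],
    [0, 0, -0.006, 0, 0, 0, 1],
  ],
)

```text
time_s: 14.75
eef_pos: [568.9, 51.2, 61.4]
ee_rot: [-0.0, 0.823, 0.568, -0.0]
ft_force: [-0.0, -0.3, 0.5]
grip_width: 0.7
gripper_force: 0.0
```

Request:
send_rows(
  motion=[
    [0, 0, -0.002, 0, 0, 0, 1],
    [0, 0, -0.004, 0, 0, 0, 1],
    [0, 0, -0.004, 0, 0, 0, 1],
  ],
)

```text
time_s: 15.05
eef_pos: [568.9, 51.3, 59.4]
ee_rot: [-0.0, 0.823, 0.568, -0.0]
ft_force: [0.4, -0.3, -1.0]
grip_width: 0.5
gripper_force: 0.0
```

Request:
send_rows(
  motion=[
    [0, 0, -0.002, 0, 0, 0, 1],
    [0, 0, -0.004, 0, 0, 0, 1],
  ],
)

```text
time_s: 15.25
eef_pos: [569.2, 51.3, 57.9]
ee_rot: [0.0, 0.823, 0.568, 0.0]
ft_force: [-2.4, -0.6, 5.5]
grip_width: 0.8
gripper_force: 3.0
```

Run:
```python
from h import *
import cv2
s=observe();print(s['time_s'],s['eef_pos'].round(1),s['ft_force'].round(2))
p,d=read_camera('scene');a=p[110:250,190:310];q,e=read_camera('side');b=q[111:251,154:314]
cv2.imwrite('pics/m7.png',cv2.resize(np.hstack([a,b])[:,:,::-1],None,fx=2.8,fy=2.8,interpolation=cv2.INTER_CUBIC))
```

```text
15.25 [569.2  51.3  57.9] [-2.42 -0.65  5.54]
```

View pics/m7.png

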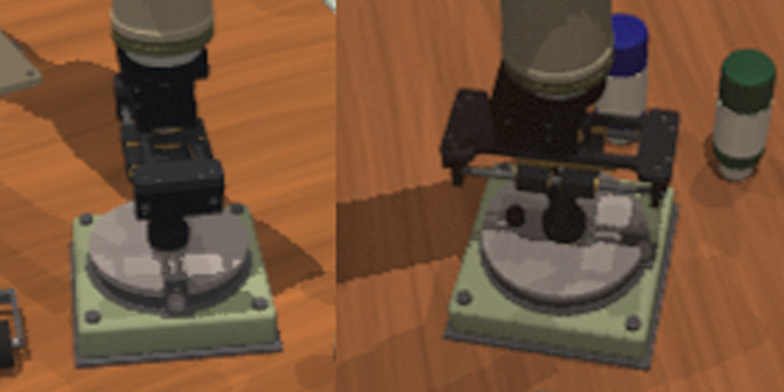

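The finger is on the hub and the notch faces the pin (175,300 in the left crop). Contact starts at TCP z ≈ 58 with 5.5 N. I'll press on down.

Request:
send_rows(
  motion=[
    [0, 0, -0.002, 0, 0, 0, 1],
    [0, 0, -0.004, 0, 0, 0, 1],
    [0, 0, -0.006, 0, 0, 0, 1],
  ],
)

```text
time_s: 15.65
eef_pos: [569.2, 51.3, 55.0]
ee_rot: [0.0, 0.823, 0.568, 0.0]
ft_force: [-2.8, 0.6, 6.1]
grip_width: 0.8
gripper_force: 3.1
```

Request:
send_rows(
  motion=[
    [0, 0, -0.002, 0, 0, 0, 1],
    [0, 0, -0.004, 0, 0, 0, 1],
    [0, 0, -0.006, 0, 0, 0, 1],
  ],
)

```text
time_s: 15.95
eef_pos: [569.2, 51.3, 52.0]
ee_rot: [0.0, 0.823, 0.568, 0.0]
ft_force: [-2.2, -1.0, 6.1]
grip_width: 0.5
gripper_force: 3.1
```

Request:
send_rows(
  motion=[
    [0, 0, -0.002, 0, 0, 0, 1],
    [0, 0, -0.004, 0, 0, 0, 1],
  ],
)

```text
time_s: 16.15
eef_pos: [569.2, 51.3, 50.0]
ee_rot: [0.0, 0.823, 0.568, 0.0]
ft_force: [-1.9, -1.7, 6.9]
grip_width: 0.8
gripper_force: 3.1
```

Sliding at about 6 N and already 8 to 9 mm down. I'll take finer steps to the stop.

Request:
send_rows(
  motion=[
    [0, 0, -0.001, 0, 0, 0, 1],
    [0, 0, -0.002, 0, 0, 0, 1],
  ],
)

```text
time_s: 16.35
eef_pos: [569.2, 51.3, 49.0]
ee_rot: [0.0, 0.823, 0.568, 0.0]
ft_force: [-2.0, -0.1, 6.6]
grip_width: 0.6
gripper_force: 3.0
```

Request:
send_rows(
  motion=[
    [0, 0, -0.001, 0, 0, 0, 1],
  ],
)

```text
time_s: 16.45
eef_pos: [569.2, 51.3, 48.5]
ee_rot: [0.0, 0.823, 0.568, 0.0]
ft_force: [-1.9, -0.6, 5.6]
grip_width: 0.3
gripper_force: 3.0
```

Request:
send_rows(
  motion=[
    [0, 0, -0.001, 0, 0, 0, 1],
  ],
)

```text
time_s: 16.55
eef_pos: [569.3, 51.3, 48.4]
ee_rot: [0.0, 0.823, 0.568, 0.0]
ft_force: [-4.2, -1.3, 12.5]
grip_width: 0.3
gripper_force: 6.2
```

The force doubled and motion stopped, so it's on the stop after about 10 mm. I'll lift off and verify.

Request:
send_rows(
  motion=[
    [0, 0, 0.01, 0, 0, 0, 1],
    [0, 0, 0.06, 0, 0, 0, 1],
    [0, 0, 0.14, 0, 0, 0, 1],
    [-0.02, -0.05, 0.2, 0, 0, 0, 1],
    [-0.0387, -0.103, 0.25, 0, 0, 0, 1],
    [-0.0387, -0.103, 0.25, 0, 0, 0, 1],
    [-0.0387, -0.103, 0.25, 0, 0, 0, 1],
  ],
)

```text
time_s: 17.25
eef_pos: [549.9, -0.5, 173.0]
ee_rot: [0.0, 0.824, 0.567, 0.001]
ft_force: [-0.5, 1.4, -0.2]
grip_width: 0.3
gripper_force: 0.0
```

Run:
```python
from h import *
s=observe();print(s['time_s'],s['eef_pos'].round(1),s['ft_force'].round(1))
p,d=read_camera('wrist');c=calibration('wrist');T=np.array(c['T_tool_cam']);A=R.from_quat(np.roll(s['ee_rot'],-1)).as_matrix()
v,u=np.mgrid[0:384,0:512];r=np.linalg.solve(c['intrinsics'],np.stack([u.ravel(),v.ravel(),0*u.ravel()+1.])) 
X=(A@(T[:3,:3]@(r*d.ravel())+T[:3,3:]))+s['eef_pos'][:,None]
rr=np.hypot(X[0]-568.5,X[1]-51);ok=d.ravel()>0
for n,m in(('hub',rr<15),('disc',(rr>25)&(rr<34)),('rim',(rr>55)&(rr<62))):print(n,np.median(X[2][m&ok]).round(1))
```

```text
17.25 [ 5.499e+02 -5.000e-01  1.730e+02] [-0.5  1.4 -0.2]
hub 73.9
disc 293.0
rim 247.4
```

The hub top measures 73.9 mm, and home is 74. Handing in.

```bash
python3 -c "
from station import *
print(close_job())"
```

```text
the job is handed in; nothing more can be done
None
```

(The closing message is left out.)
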